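# Put the bench things back in their holders

### The arm

A 7-joint arm with a two-finger parallel gripper is mounted at the origin on a cart in front of the work surface, level with it; the furniture and walls round the work are solid. World frame = base frame: x ahead of the robot, y to its left, z up, the work surface at z = 0. Lengths are in mm, angles in rad, forces in N, time in s.
With the tool pointing down it reaches from about 425 to 925 mm from the base axis. Payload 6.8 kg.
Tool frame: the origin (TCP) lies between the finger pads; the fingertips stand 25 mm ahead of it and the grasp point (between the pads) lies 6 mm ahead of it; z points along the fingers, y is the line along which they close (so a half turn about z gives the same grasp; the last joint's range is limited). The gripper opens to 85 mm and grips with 20 to 120 N. Pads are 22 mm wide; open, the fingers measure 114 mm over their backs; the gripper's body (76 mm by 85 mm) begins 54 mm behind the grasp point. The pads swing forward as they close: fully open they stand 13 mm farther back than shut.
Start: joints at [1.055, 0.477, 0.022, 1.555, -0.011, 1.109, -0.083], TCP at [267.709, -619.661, 223.508] pointing down, gripper open.
Joint ranges: [-2.96, 2.96], [-0.34, 2.1], [-1.41, 1.46], [0.24, 2.44], [-1.37, 4.51], [0.17, 1.92], [-2.96, 2.96]. Speed limits (rad/s): [2.39, 2.39, 3.14, 3.14, 3.14, 3.14, 3.14].

### API

Orientations are given as [roll, pitch, yaw] about the fixed x, y, z axes, in that order (R = Rz(yaw) Ry(pitch) Rx(roll)).
In Python, from bench import ctrl gives the robot as it stands.
- The arm moves only by the tool send_rows, never from a script. Its argument "rows" is a list that holds one entry, the list of rows, each a list of 4 numbers: the shift along the tool's x, y, z in units of 0.15 m (1.0 is 0.15 m), then the turn about the tool's z in units of 90 degrees (1.0 is 90 degrees). A call has 1 to 20 rows; each row is the pose to reach, as a shift and turn from the pose commanded when the call began, along the tool's axes at that moment; what a row does not reach only later rows make up. A row lasts 1/10 s, in which the tool goes at most 50 mm and 8.59 degrees, less where a joint would pass 70% of its speed; a pose out of reach is approached as far as the arm can. A call with a number of a shift or a turn outside -1 to 1 is refused whole. A call with a gripper value outside its range is refused whole. "hand" is the closure, from -1 (fully open) to 1 (shut), set as the call begins (left out, the last holds). The fingers move at their own pace and stop on an object; "squeeze" is the grip in N (left out, the last holds). Time passes only in rows, so rows that repeat a pose let the fingers close. It gives the time, the measured TCP pose, the force, the opening and the grip force at its end, in the units of the state.
- ctrl.read_state(): the state, without advancing time (a new reading comes with each control period).
- ctrl.camera(name): name is "side" or "top" or "wrist"; returns a dict with "image" (420x560x3 uint8, red, green, blue), "fx", "fy", "cx", "cy" (pixels), "k1" (the pictures are not rectified: a ray, as slopes to the right and down, at radius r is drawn at 1 + k1 r^2 times it, then the intrinsics apply), "R" (3x3) and "t" (3): a world point X has camera coordinates R X + t. Camera axes: x right, y down, z forward; pixel columns grow to the right and rows downward; lengths in mm; the calibration is good to about 2 mm. A picture is of the moment at which its call begins. There is no depth.
- ctrl.job_done(): hands the job in; it is judged then, once.
The state is a dict: "time": time; "joints": joint angles; "qvel": joint speeds; "tau": joint torques, N m; "position": TCP position; "tool_rot": TCP orientation; "force": force on the tool from outside, world axes, zero at the start; "torque": the same for the moment, N m; "grip_width": finger opening in mm; "grip_force": force on a finger pad.
Only numpy, scipy, OpenCV 4.12 (cv2) and the standard library are available. Lean on these libraries where they do the work, as an engineer would, in place of code of your own. Each camera call takes 0.05 s, during which the arm holds its last target. There are 200 camera calls.

### The job

Put each of the four things back in the grey holder made for it: the amber bottle upright in the wider cup, the small dropper bottle upright in the narrower cup, the covered petri dish flat in the shallow round tray, roughly centred, and the marker pen lying in both notches of the two-post rest, its middle between the posts. Leave the glass beaker standing where it is, and let go of everything at the end.

Things in the scene. Friction and masses are not known exactly. Their poses are not given: they have to be found in the camera images.
- bottle: amber reagent bottle with white cap, upright, body 52 mm in diameter, 110 mm high; the body's straight side runs up to about 75 mm, and a wide gripper must hold it high, 60 to 70 mm up, to clear the cap. Loose. Origin: centre of its underside, z up
- dropper: small dropper bottle with black rubber bulb, upright, body 34 mm in diameter, 102 mm high; the body's straight side runs up to about 55 mm, hold it 50 to 55 mm up so that the gripper clears the bulb. Loose. Origin: centre of its underside, z up
- dish: white petri dish, its lid fixed on, 66 mm in diameter, 14 mm high, lying flat; the full-width lid rim to grip runs from 4 to 14 mm up, so the fingertips must go down to 2 to 6 mm above what it lies on. Loose. Origin: centre of its underside, z up
- marker: red and white marker pen lying on its side, 135 mm long along its own y, 17 mm thick. Loose. Origin: middle of its length, on the underside as it lies at the start, z up; it may lie in the rest either way round
- marker_mid (a point): the middle of the marker pen: on its axis, halfway along, 8 mm above the table at the start; axes as the marker's
- bottle_stand: wider grey cup, open at the top, fixed to the table: outside 76 mm, inside 64 mm in diameter, 24 mm high, inner floor 5 mm up. Holder for the amber bottle. Origin: centre of its underside, z up
- dropper_stand: narrower grey cup, open at the top, fixed to the table: outside 58 mm, inside 46 mm in diameter, 24 mm high, inner floor 5 mm up. Holder for the dropper bottle. Origin: centre of its underside, z up
- dish_tray: shallow round grey tray, fixed to the table: outside 88 mm, inside 82 mm in diameter, lip 7 mm high, inner floor 4 mm up. Holder for the petri dish. Origin: centre of its underside, z up
- marker_rest: grey rest, fixed to the table: base plate 54 mm (x) by 100 mm (y), 6 mm thick, with two notched posts, 8 mm thick, centred at y = -38 and +38 mm. The notches are 26 mm wide in x, their floors 23 mm and their tops 36 mm above the table; the marker lies in both, along the rest's y. Origin: centre of its underside, z up
- beaker: empty clear glass beaker, 53 mm in diameter, 70 mm high, a bystander among the things, loose. Origin: centre of its underside
There are look-alikes about, which are no part of the job. Leave any turquoise or yellow look-alike of the marker_rest alone.

How it is judged (in metres and radians):
At the end, for the whole second after the job is handed in: The bottle and the dropper bottle stand upright on the floors of their cups within 10 mm of the centre, the dish lies flat on the tray's floor within 12 mm of its centre, the marker lies in both notches of the rest (within 10 mm across, 18 mm along, 0.2 rad of its direction), all at rest (horizontal distance between bottle and bottle_stand below 0.01 m and z of bottle in the frame of bottle_stand between 0.001 and 0.009 m and angle between each of bottle, dropper, dish's own z axis and vertical below 0.12 rad and linear speed of each of bottle, dropper, dish, marker below 0.01 m/s and horizontal distance between dropper and dropper_stand below 0.01 m and z of dropper in the frame of dropper_stand between 0.001 and 0.009 m and horizontal distance between dish and dish_tray below 0.012 m and z of dish in the frame of dish_tray between 0 and 0.008 m and x of marker_mid in the frame of marker_rest between -0.01 and 0.01 m and y of marker_mid in the frame of marker_rest between -0.018 and 0.018 m and z of marker_mid in the frame of marker_rest between 0.026 and 0.036 m and angle between the y axis of marker and the y axis of marker_rest, either way round below 0.2 rad); the robot touches nothing.
It fails at once if the glass beaker is moved by more than 30 mm or tipped over (distance of beaker from where it was at the start of the episode above 0.03 m or angle between beaker's own z axis and vertical above 0.5 rad).
It also fails if it takes over 88 s, if anything falls off the work surface, if the arm or the gripper's body presses on something with over 40 N, if the wrist force passes 120 N, or if a joint passes its speed limit or range.

## Working session

There is one attempt and no reset: what is moved stays moved. The work goes in short steps, Python scripts to look and compute and a tool call to move; the robot and the scene stay as the last step left them, time stands still between calls to the robot, and variables do not carry over. Pictures are saved under pics/ and viewed, at most 14 in all, crops included, and the job is handed in when it is done.

Besides the shell and the picture viewer there is one more tool, called as name(argument=value, ...) on one line, values as JSON. send_rows: Moves the arm, as the interface text tells. Shifts and turns lie within -1 to 1; 1 stands for 0.15 m of shift or 90 degrees of turn. Its arguments: {"type":"object","properties":{"rows":{"type":"array"},"hand":{"type":"number"},"squeeze":{"type":"number"}},"required":["rows"]}

```bash
ls; mkdir -p pics
cat > h.py <<'E'
import numpy as np, cv2
from bench import ctrl
def snap(n,f=None):
    c=ctrl.camera(n)
    if f: cv2.imwrite('pics/'+f,c['image'][:,:,::-1])
    return c
def ray(c,u,v):
    K=np.array([[c['fx'],0,c['cx']],[0,c['fy'],c['cy']],[0,0,1.]])
    xd=np.array([(u-c['cx'])/c['fx'],(v-c['cy'])/c['fy']]); x=xd.copy()
    for _ in range(30): x=xd/(1+c['k1']*(x@x))
    R=np.array(c['R']);t=np.array(c['t'])
    return -R.T@t, R.T@np.array([x[0],x[1],1])
def onz(c,u,v,z):
    o,d=ray(c,u,v); return o+d*(z-o[2])/d[2]
def proj(c,X):
    p=np.array(c['R'])@np.array(X,float)+np.array(c['t']); x=p[:2]/p[2]; x=x*(1+c['k1']*(x@x))
    return np.array([c['fx']*x[0]+c['cx'],c['fy']*x[1]+c['cy']])
E
python3 - <<'E'
from h import *
import pickle
d={n:snap(n,n+'0.png') for n in('top','side','wrist')}
pickle.dump(d,open('c0.pkl','wb'))
for n in d: print(n,ray(d[n],280,210), d[n]['fx'],d[n]['k1'])
print(ctrl.read_state())
E
```

```text
pics
top (array([ 507.52593641,   78.53757869, 1110.07027498]), array([ 0.0883174 , -0.01498394, -0.99600406])) 438.4810898183024 -0.058468289566444565
side (array([229.19151671, 283.21261981, 920.31129557]), array([ 0.39548761, -0.23703755, -0.88741698])) 433.19828022931074 0.04804834599213211
wrist (array([ 332.16735434, -590.49678795,  373.00894761]), array([-0.26693238, -0.12033774, -0.95633354])) 291.77017069696603 -0.019477285621546624
{'time': 0.15, 'joints': array([ 1.05493605,  0.47760089,  0.02229502,  1.55620535, -0.01149677,
        1.10930227, -0.08307908]), 'qvel': array([ 0.00079269, -0.00058492, -0.00164773, -0.00310029,  0.00144225,
       -0.00132408,  0.00126101]), 'tau': array([ 3.02129520e-03, -5.96928227e+01,  1.61041807e+00, -2.81489897e+01,
        1.26362333e-02,  6.56106218e-03,  9.32987490e-06]), 'position': array([ 267.51371142, -619.22287134,  222.76234909]), 'tool_rot': array([-3.14020596e+00,  7.56526863e-05,  4.07846555e-01]), 'force': array([ 0.47417977, -0.24842451, -0.21466217]), 'torque': array([-0.01055996, -0.01880121,  0.00901786]), 'grip_force': 0.0, 'grip_width': 85.40986512027682}
```

View pics/top0.png

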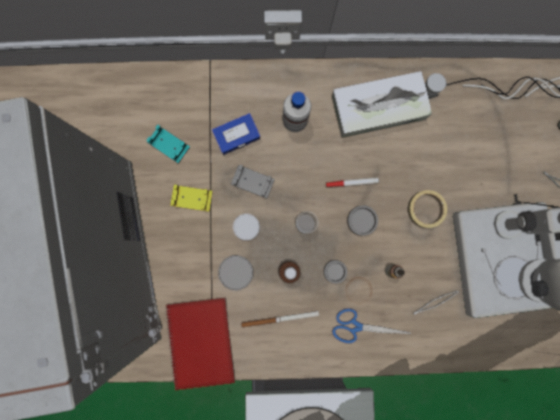

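View pics/side0.png

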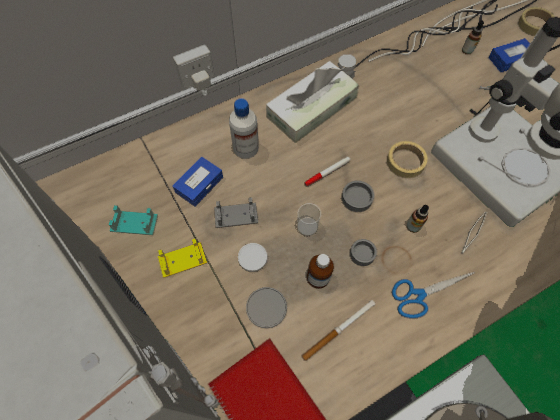

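Top view: the red/white marker is at (352,183), grey rest (253,181), dish (246,227), tray (236,272), bottle (290,271), beaker (306,224), wide cup (362,222), narrow cup (334,271), dropper (396,271). Possible confusions are the brown-handled knife (280,320), the blue-cap white bottle (297,110), the turquoise rest (169,144), the yellow rest (191,198), the tape ring (429,209), and a second dropper bottle at side (475,40). I choose by description and check in one crop.

Run:
```python
from h import *
import pickle
d=pickle.load(open('c0.pkl','rb'));c=d['top'];s=d['side']
im=c['image'][150:300,210:420,::-1]
cv2.imwrite('pics/crop0.png',cv2.resize(im,(798,570),interpolation=cv2.INTER_CUBIC))
P={'rest':(253,181,6),'marker':(352,183,8),'dish':(246,227,14),'tray':(236,272,7),'bottle':(290,271.5,110),'beaker':(306,224,35),'bstand':(362,222,24),'dstand':(334,271,24),'dropper':(395,271,60)}
for n,(u,v,z) in P.items(): 
    X=onz(c,u,v,z); print(n,X.round(),'r',np.hypot(X[0],X[1]).round(),'side px',proj(s,X).round())
```

```text
rest [681. 129.   6.] r 693.0 side px [238. 212.]
marker [ 670. -123.    8.] r 682.0 side px [329. 170.]
dish [564. 148.  14.] r 583.0 side px [254. 255.]
tray [452. 175.   7.] r 485.0 side px [268. 304.]
bottle [456.  44. 110.] r 458.0 side px [324. 257.]
beaker [567.  -1.  35.] r 567.0 side px [311. 220.]
bstand [ 569. -142.   24.] r 587.0 side px [360. 195.]
dstand [450. -68.  24.] r 455.0 side px [364. 249.]
dropper [ 448. -210.   60.] r 495.0 side px [420. 214.]
```

View pics/crop0.png

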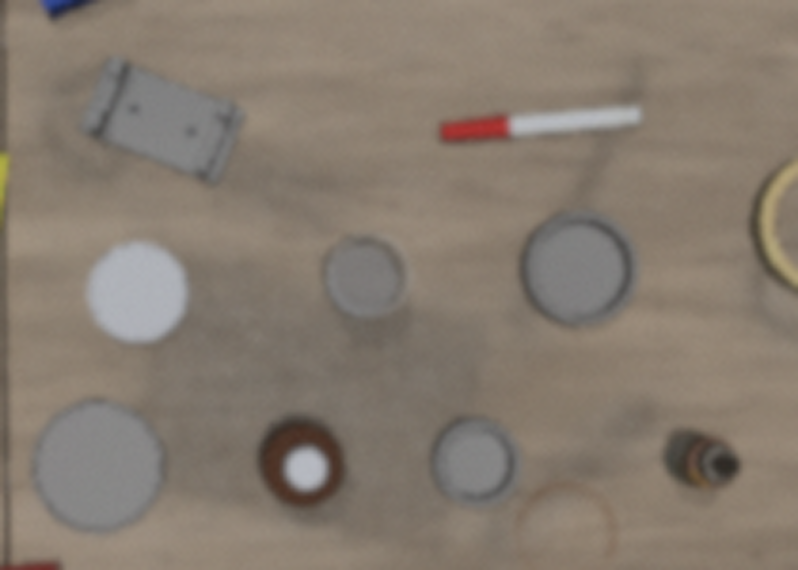

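View pics/wrist0.png

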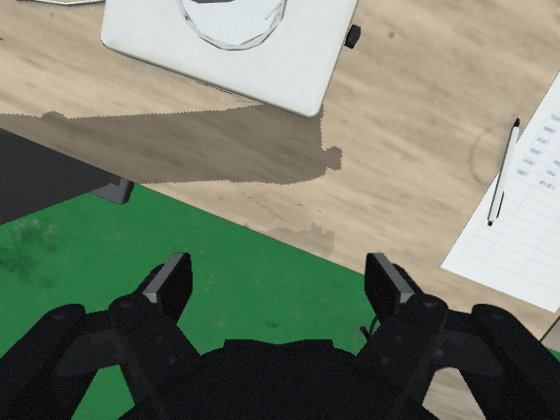

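The crop confirms the choices: red/white marker, grey rest with two posts, white dish, flat tray, amber bottle with white cap, the two cups, and the dropper with black bulb. I'll move along low x, clear of the microscope, to a spot above the dropper.

send_rows(rows=[[[0.13,-0.21,0,0.09],[0.26,-0.42,0,0.18],[0.39,-0.63,0,0.26],[0.39,-0.63,0,0.26],[0.39,-0.63,0,0.26]]], hand=-1, squeeze=30)

```text
time: 0.65
position: [284.3, -509.3, 223.7]
tool_rot: [3.141, -0.0, 0.002]
force: [-0.1, -0.1, 0.1]
grip_width: 85.2
grip_force: 0.0
```

send_rows(rows=[[[0.15,-0.32,0,0],[0.3,-0.64,0,0],[0.44,-0.97,0,0],[0.44,-0.97,0,0],[0.44,-0.97,0,0]]])

```text
time: 1.15
position: [351.1, -363.9, 223.7]
tool_rot: [3.141, -0.001, 0.003]
force: [-0.8, -0.6, -0.1]
grip_width: 85.6
grip_force: 0.0
```

send_rows(rows=[[[0.2,-0.31,0,0],[0.4,-0.62,0,0],[0.6,-0.93,0,0],[0.6,-0.93,0,0],[0.6,-0.93,0,0],[0.6,-0.93,0,0]]])

```text
time: 1.75
position: [439.7, -227.4, 223.4]
tool_rot: [3.141, 0.0, -0.003]
force: [-1.2, -0.8, 0.4]
grip_width: 85.5
grip_force: 0.0
```

```bash
cat >> h.py <<'E'
def st():
    s=ctrl.read_state(); print('t',round(s['time'],2),'pos',s['position'].round(1),'yaw',s['tool_rot'][2].round(3),'F',s['force'].round(1),'w',round(s['grip_width'],1),'gf',round(s['grip_force'],1)); return s
def mv(x,y,z,yaw):
    s=st(); p=s['position']; a=s['tool_rot'][2]; d=np.array([x,y,z])-p
    print('units',np.round([(d[0]*np.cos(a)+d[1]*np.sin(a))/150,(d[0]*np.sin(a)-d[1]*np.cos(a))/150,-d[2]/150,(a-yaw)/(np.pi/2)],3))
E
python3 - <<'E'
from h import *
c=snap('wrist','w1.png'); s=st(); print(s['joints'].round(2))
for n,X in dict(drop=(448,-210,0),dropt=(448,-210,102),ds=(450,-68,24),grasp=(440,-225,0)).items(): print(n,proj(c,X))
import pickle; pickle.dump(c,open('w1.pkl','wb'))
E
```

```text
t 1.8 pos [ 439.3 -227.7  223.3] yaw -0.004 F [-0.2 -0.5 -0.6] w 85.3 gf 0.0
[ 0.46  0.19 -0.12  1.97  0.03  0.99 -1.25]
drop [265.29965718 171.10162007]
dropt [260.82999153 188.76123888]
ds [147.5491901 173.1752194]
grasp [276.94922679 177.19013757]
```

View pics/w1.png

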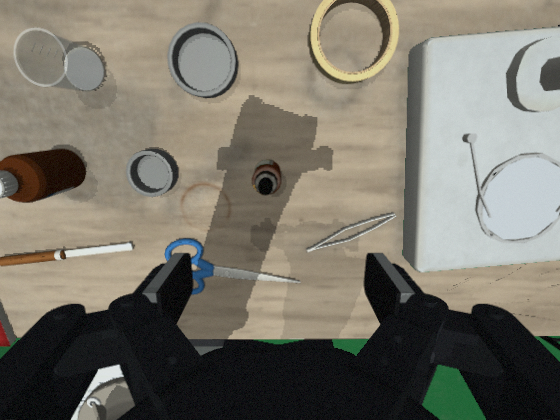

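The wrist view shows the dropper bulb at (265,185), narrow cup (153,171), wide cup (203,60), bottle at left (cap 5,184), beaker (40,57). I start with the bottle so the arm does not have to lift it over a standing dropper, so next I move over it and take measurements on the way.

Run:
```python
from h import *
import pickle
c=pickle.load(open('w1.pkl','rb'))
print('dropper',onz(c,265.5,186,102),onz(c,266.5,169,3)); print('ds',onz(c,152.5,170.5,24)); print('bs',onz(c,202.5,60,24))
mv(440,-84,223,0)
```

```text
dropper [ 450.6785084  -214.49454373  102.        ] [ 451.19832761 -211.70532155    3.        ]
ds [453.24005232 -74.44898742  24.        ]
bs [ 575.07043283 -143.92559284   24.        ]
t 1.8 pos [ 439.3 -227.7  223.3] yaw -0.004 F [-0.2 -0.5 -0.6] w 85.3 gf 0.0
units [ 0.001 -0.958  0.002 -0.003]
```

send_rows(rows=[[[0,-0.33,0,0],[0,-0.66,0,0],[0,-0.99,0,0],[0,-0.99,0,0],[0,-0.99,0,0]]])

```text
time: 2.3
position: [440.2, -77.6, 223.6]
tool_rot: [3.141, -0.0, -0.001]
force: [0.7, -1.2, -0.2]
grip_width: 85.6
grip_force: 0.0
```

send_rows(rows=[[[0,-0.3,0,0],[0,-0.6,0,0],[0,-0.8,0,0],[0,-0.8,0,0],[0,-0.8,0,0],[0,-0.8,0,0]]])

```text
time: 2.9
position: [440.6, 41.0, 223.3]
tool_rot: [3.141, 0.0, -0.005]
force: [-0.7, -0.4, 0.2]
grip_width: 85.3
grip_force: 0.0
```

Run:
```python
from h import *
c=snap('wrist','w2.png'); s=st(); print(s['joints'].round(2))
import pickle; pickle.dump(c,open('w2.pkl','wb'))
print(proj(c,(456,44,110)),proj(c,(456,44,0)),proj(c,(564,148,14)))
```

```text
t 2.95 pos [440.6  41.2 223.3] yaw -0.005 F [ 0.9  0.5 -0. ] w 85.9 gf 0.0
[ 0.1   0.11 -0.35  2.06  0.05  0.97 -1.86]
[275.79945309 183.12420133] [276.42975316 165.56909648] [184.66494776  73.51276091]
```

View pics/w2.png

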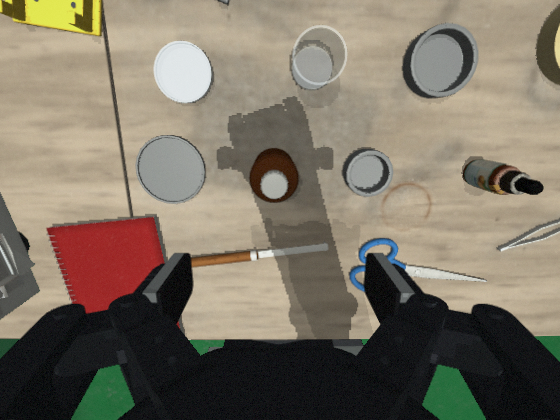

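The bottle cap is at (273.5,184), dish (183.5,72), tray (171,168.5), narrow cup (368,171), wide cup (443,59), beaker (316,60).

Run:
```python
from h import *
import pickle
c=pickle.load(open('w2.pkl','rb'))
for n,u,v,z in [('bottle',273.5,184,110),('dish',183.5,71.5,14),('tray',171,168.5,7),('ds',368.5,171,24),('bs',444,58,24)]: print(n,onz(c,u,v,z).round(1))
# mask-based checks
im=c['image'].astype(int)
m=((im.min(2)>195)).astype(np.uint8)
n,l,s,ce=cv2.connectedComponentsWithStats(m)
for i in range(1,n):
    if s[i,4]>250: print(s[i],ce[i])
am=((im[...,0]-im[...,2]>25)&(im[...,0]<130)).astype(np.uint8)
n,l,s,ce=cv2.connectedComponentsWithStats(am)
for i in range(1,n):
    if s[i,4]>600: print('amb',s[i],ce[i])
mv(456,45,223,0)
```

```text
bottle [455.2  46.1 110. ]
dish [566.1 149.1  14. ]
tray [454.  177.4   7. ]
ds [452.5 -67.4  24. ]
bs [ 577.7 -141.1   24. ]
[ 154   41   57   62 2764] [181.95477569  71.25144718]
[406 266  74  15 356] [434.62359551 273.44662921]
amb [ 250  148   48   54 1334] [273.23988006 171.25712144]
t 2.95 pos [440.6  41.2 223.3] yaw -0.005 F [ 0.9  0.5 -0. ] w 85.9 gf 0.0
units [ 0.103 -0.026  0.002 -0.003]
```

send_rows(rows=[[[0.1,-0.03,0,0],[0.1,-0.03,0.2,0],[0.1,-0.03,0.4,0],[0.1,-0.03,0.6,0],[0.1,-0.03,0.8,0],[0.1,-0.03,1.0,0],[0.1,-0.03,1.0,0],[0.1,-0.03,1.0,0],[0.1,-0.03,1.0,0]]])

```text
time: 3.85
position: [456.5, 47.8, 74.9]
tool_rot: [-3.141, -0.002, -0.002]
force: [-0.6, 0.9, -0.7]
grip_width: 85.2
grip_force: 0.0
```

send_rows(rows=[[[0,0,0,0],[0,0,0,0],[0,0,0,0],[0,0,0,0],[0,0,0,0],[0,0,0,0],[0,0,0,0],[0,0,0,0],[0,0,0,0],[0,0,0,0]]], hand=1, squeeze=40)

```text
time: 4.85
position: [457.3, 47.8, 75.8]
tool_rot: [3.141, -0.004, -0.001]
force: [-3.1, -3.1, 22.7]
grip_width: 28.5
grip_force: 32.3
```

Width 28.5 mm means I closed on the shoulder or neck, not the body. I'll reopen and look.

send_rows(rows=[[[0,0,0,0],[0,0,0,0],[0,0,0,0],[0,0,0,0],[0,0,0,0],[0,0,0,0],[0,0,0,0],[0,0,0,0]]], hand=-1)

```text
time: 5.65
position: [455.3, 48.2, 73.5]
tool_rot: [3.142, 0.0, -0.001]
force: [0.0, -0.0, 0.7]
grip_width: 85.5
grip_force: 0.0
```

Run:
```python
from h import *
c=snap('wrist'); d=snap('side')
a=c['image']; b=cv2.resize(d['image'][180:330,220:420],(560,420))
cv2.imwrite('pics/p3.png',cv2.resize(np.vstack([a,b])[:,:,::-1],(400,600)))
st()
```

```text
t 5.75 pos [455.3  48.2  73.5] yaw -0.001 F [-0.4  0.4  0. ] w 85.6 gf 0.0
```

View pics/p3.png

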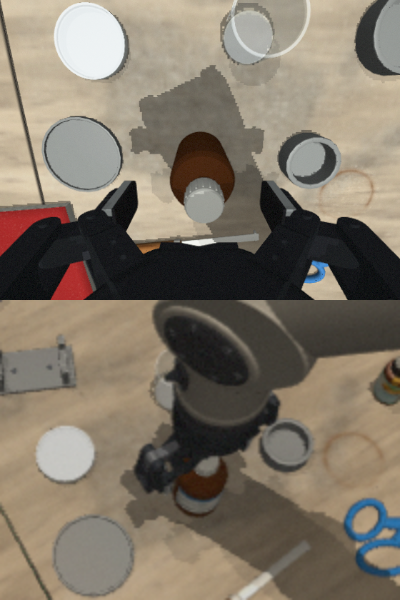

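The bottle is still upright between the fingers (cap at (205,200) in the upper half). I'll go 8 mm lower and grip again.

send_rows(rows=[[[0,0,0.03,0],[0,0,0.05,0],[0,0,0.05,0],[0,0,0.05,0]]])

```text
time: 6.15
position: [455.1, 48.2, 65.8]
tool_rot: [3.142, 0.0, -0.001]
force: [0.5, -0.3, -0.7]
grip_width: 85.5
grip_force: 0.0
```

send_rows(rows=[[[0,0,0,0],[0,0,0,0],[0,0,0,0],[0,0,0,0],[0,0,0,0],[0,0,0,0],[0,0,0,0]]], hand=1)

```text
time: 6.85
position: [455.7, 47.9, 66.6]
tool_rot: [3.141, -0.001, -0.001]
force: [0.1, -0.9, 6.0]
grip_width: 44.3
grip_force: 37.9
```

Run:
```python
from h import *
c=snap('wrist'); s=st()
cv2.imwrite('pics/p4.png',c['image'][:,:,::-1])
for z in(0,66,110): print(z,proj(c,(455.5,46,z)),proj(c,(s['position'][0],s['position'][1],z)))
```

```text
t 6.9 pos [455.7  47.9  66.6] yaw -0.001 F [-0.3 -1.6  5.9] w 43.9 gf 37.9
0 [281.85266065 215.07807746] [279.3934824  214.81986079]
66 [283.28339221 251.19319975] [279.87839289 250.84885008]
110 [285.05378652 295.95495011] [280.47851541 295.51516238]
```

View pics/p4.png

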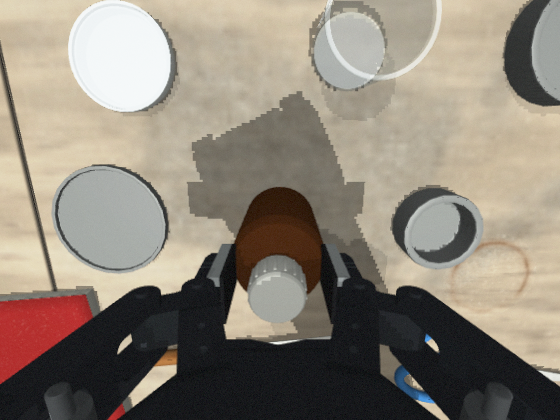

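The cap shows at (277,289), so the bottle is upright and about 4 mm farther in +x; the pads still touch the shoulder slope. I'll go 3 mm lower and 4 mm forward.

send_rows(rows=[[[0,0,0,0],[0,0,0,0],[0,0,0,0],[0,0,0,0],[0,0,0,0],[0.03,0,0,0],[0.03,0,0.01,0],[0.03,0,0.025,0],[0.03,0,0.025,0],[0.03,0,0.025,0]]], hand=-1)

```text
time: 7.9
position: [459.6, 48.2, 62.1]
tool_rot: [3.142, 0.0, -0.001]
force: [-0.6, 0.0, -0.9]
grip_width: 85.3
grip_force: 0.0
```

send_rows(rows=[[[0,0,0,0],[0,0,0,0],[0,0,0,0],[0,0,0,0],[0,0,0,0],[0,0,0,0],[0,0,0,0]]], hand=1)

```text
time: 8.6
position: [460.1, 47.9, 62.7]
tool_rot: [3.141, -0.001, -0.001]
force: [-1.3, 0.0, 5.6]
grip_width: 46.7
grip_force: 38.6
```

send_rows(rows=[[[0,0,-0.05,0],[0,0,-0.1,0],[0,0,-0.15,0],[0,0,-0.2,0],[0,0,-0.2,0],[0,0,-0.2,0]]], squeeze=50)

```text
time: 9.2
position: [459.9, 48.1, 92.5]
tool_rot: [-3.142, -0.001, -0.001]
force: [-0.8, 0.3, -2.1]
grip_width: 46.1
grip_force: 48.1
```

Run:
```python
from h import *
c=snap('wrist'); s=st(); d=snap('side')
a=c['image']; b=cv2.resize(d['image'][180:330,220:420],(560,420))
cv2.imwrite('pics/p5.png',cv2.resize(np.vstack([a,b])[:,:,::-1],(400,600)))
```

```text
t 9.25 pos [459.6  48.1  92.2] yaw -0.001 F [ 0.5  0.4 -1.9] w 46.3 gf 48.1
```

View pics/p5.png

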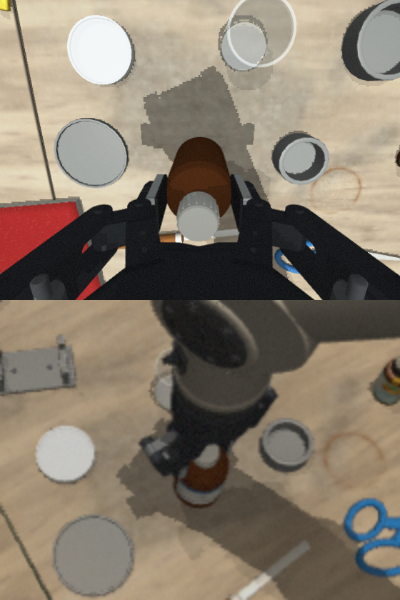

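The bottle is held: weight about 2 N, upright, cap at (276,300) in wrist pixels. I'll lift clear of the beaker and carry it to the wide cup.

send_rows(rows=[[[0,0,-0.2,0],[0,0,-0.42,0],[0.1,0.15,-0.42,0],[0.2,0.31,-0.42,0],[0.3,0.47,-0.42,0],[0.38,0.63,-0.42,0],[0.38,0.63,-0.42,0]]])

```text
time: 10.0
position: [517.7, -50.5, 154.7]
tool_rot: [3.14, -0.0, -0.006]
force: [-0.3, 0.0, -2.7]
grip_width: 46.1
grip_force: 48.7
```

send_rows(rows=[[[0.1,0.16,0,0],[0.2,0.32,0,0],[0.3,0.48,0,0],[0.38,0.62,0,0],[0.38,0.62,0,0],[0.38,0.62,0,0],[0.38,0.62,0,0]]])

```text
time: 10.7
position: [573.0, -137.8, 154.8]
tool_rot: [-3.141, 0.001, 0.001]
force: [0.6, 1.1, -2.0]
grip_width: 45.8
grip_force: 48.7
```

Run:
```python
from h import *
c=snap('wrist','p6.png'); s=st(); p=s['position']
for z in(-30,48): print(z,proj(c,p+np.array([0,0,z])))
print('bs',proj(c,(575,-142,24)),proj(c,(575,-142,5)))
import pickle; pickle.dump(c,open('w6.pkl','wb'))
```

```text
t 10.75 pos [ 573.1 -137.8  155. ] yaw 0.001 F [ 1.1 -0.6 -2.1] w 46.0 gf 48.7
-30 [279.65740256 231.72686459]
48 [280.36541243 302.21899795]
bs [283.56367557 192.691616  ] [283.26510125 188.41477892]
```

View pics/p6.png

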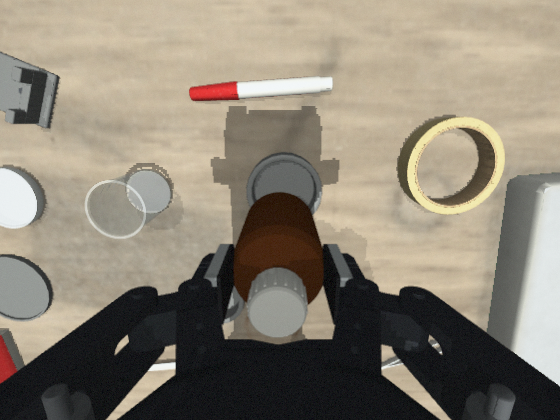

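The cap is at (277,302), as expected for an upright bottle. The wide cup ring is centred at (284.5,190), which puts the cup near (577,-143). I'll lower the bottle in.

send_rows(rows=[[[0.027,0.038,0,0],[0.027,0.038,0.12,0],[0.027,0.038,0.24,0],[0.027,0.038,0.36,0],[0.027,0.038,0.44,0],[0.027,0.038,0.5,0],[0.027,0.038,0.54,0],[0.027,0.038,0.57,0],[0.027,0.038,0.57,0],[0.027,0.038,0.57,0]]])

```text
time: 11.75
position: [578.1, -145.2, 70.2]
tool_rot: [3.141, -0.001, -0.001]
force: [-0.5, 0.8, -1.1]
grip_width: 45.7
grip_force: 48.7
```

send_rows(rows=[[[0,0,0.01,0],[0,0,0.015,0],[0,0,0.015,0]]])

```text
time: 12.05
position: [578.5, -145.2, 68.1]
tool_rot: [3.141, -0.002, -0.001]
force: [0.7, 0.6, 2.3]
grip_width: 46.4
grip_force: 49.5
```

send_rows(rows=[[[0,0,0,0],[0,0,0,0],[0,0,0,0],[0,0,0,0],[0,0,0,0],[0,0,0,0],[0,0,-0.2,0],[0,0,-0.5,0],[0,0,-0.8,0],[0,0,-1,0],[0,0,-1,0]]], hand=-1, squeeze=40)

```text
time: 13.15
position: [580.7, -145.5, 222.8]
tool_rot: [3.14, -0.009, -0.001]
force: [0.1, 0.8, -0.2]
grip_width: 85.4
grip_force: 0.0
```

Run:
```python
from h import *
import pickle
c=snap('wrist','p7.png'); s=st(); pickle.dump(c,open('w7.pkl','wb'))
print('if centred cap',proj(c,(577,-143,115)),'ring',proj(c,(577,-143,24)))
im=c['image'].astype(int)
am=((im[...,0]-im[...,2]>25)&(im[...,0]<130)).astype(np.uint8)
n,l,sx,ce=cv2.connectedComponentsWithStats(am)
for i in range(1,n):
    if sx[i,4]>400: print('amb',sx[i],ce[i])
```

```text
t 13.2 pos [ 579.2 -145.3  220.1] yaw -0.001 F [-0.  -0.3 -1. ] w 85.4 gf 0.0
if centred cap [276.3512513  205.77104932] ring [276.68629153 185.64072734]
amb [ 256  167   50   58 1435] [279.0989547  190.65574913]
```

View pics/p7.png

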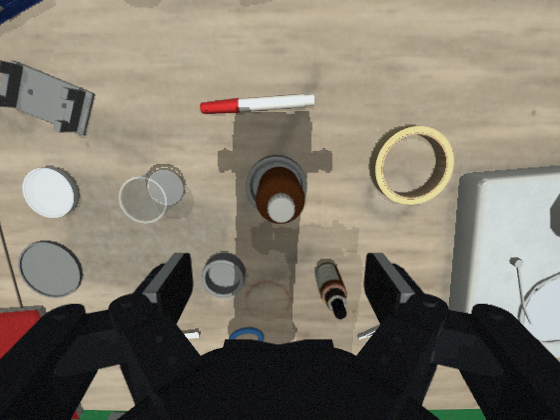

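The bottle stands upright in its cup (cap (281,207), ring centre about (277,184)). Also visible are the dropper bulb tip (338,311), narrow cup (223,272), and marker from (201,107) to (314,100). Dropper next.

Run:
```python
from h import *
import pickle
c=pickle.load(open('w7.pkl','rb'))
for n,u,v,z in [('bulb',338,311,100),('base',326,263,2),('ds',223.5,272,24),('mk1',201,107,8),('mk2',314,100,8),('dish',50.5,192,14),('tray',51,268,7),('cap',281,207,115)]: print(n,onz(c,u,v,z).round(1))
mv(450,-212,215,0)
```

```text
bulb [ 453.8 -209.8  100. ]
base [ 461.8 -211.9    2. ]
ds [459.9 -72.   24. ]
mk1 [669.5 -52.7   8. ]
mk2 [ 677.2 -187.4    8. ]
dish [567.1 146.3  14. ]
tray [455.9 174.8   7. ]
cap [ 575.8 -147.3  115. ]
t 13.2 pos [ 579.2 -145.3  220.1] yaw -0.001 F [-0.  -0.3 -1. ] w 85.4 gf 0.0
units [-0.861  0.445  0.034 -0.   ]
```

send_rows(rows=[[[-0.3,0.15,0,0],[-0.6,0.3,0,0],[-0.88,0.44,0.03,0],[-0.88,0.44,0.03,0],[-0.88,0.44,0.03,0],[-0.88,0.44,0.03,0],[-0.88,0.44,0.03,0]]])

```text
time: 13.9
position: [446.8, -210.0, 212.7]
tool_rot: [-3.141, -0.0, 0.001]
force: [-0.6, -0.1, -0.2]
grip_width: 85.4
grip_force: 0.0
```

Run:
```python
from h import *
import pickle
c=snap('wrist'); s=st(); pickle.dump(c,open('w8.pkl','wb'))
im=c['image'].astype(int)
x,y=proj(c,(451,-212,80)).round().astype(int); print(x,y,proj(c,(451,-212,102)))
sub=im[y-60:y+70,x-50:x+50]
m=(sub.max(2)<42).astype(np.uint8)
n,l,q,ce=cv2.connectedComponentsWithStats(m)
for i in range(1,n):
    if q[i,4]>60: print('dark',q[i]+np.array([x-50,y-60,0,0,0]),ce[i]+[x-50,y-60])
g=cv2.medianBlur(cv2.cvtColor(c['image'],cv2.COLOR_RGB2GRAY),5)
h=cv2.HoughCircles(g[:,:240],cv2.HOUGH_GRADIENT,1.0,25,param1=80,param2=25,minRadius=15,maxRadius=45)
for k in h[0]: print('circ',k.round(1),onz(c,k[0],k[1],24).round(1),'r mm',(k[2]*(s['position'][2]+150-24)/c['fx']).round(1))
```

```text
t 13.95 pos [ 446.7 -210.1  212.7] yaw 0.001 F [ 0.1  0.1 -0.1] w 85.8 gf 0.0
281 190 [281.43711102 195.65933952]
dark [276 187  14  18 211] [282.49763033 195.25118483]
circ [206.5  53.5  29.3] [ 586.2 -132.8   24. ] r mm 34.0
circ [165.5 177.5  24.1] [453.1 -75.8  24. ] r mm 28.0
circ [52.5 61.5 29.3] [579.7  34.2  24. ] r mm 34.0
circ [97.5 73.5 20.5] [567.2 -13.2  24. ] r mm 23.8
```

send_rows(rows=[[[0.03,0.015,0.1,0],[0.03,0.015,0.35,0],[0.03,0.015,0.6,0],[0.03,0.015,0.8,0],[0.03,0.015,0.95,0],[0.03,0.015,1.0,0],[0.03,0.015,1.0,0],[0.03,0.015,1.0,0]]])

```text
time: 14.75
position: [451.2, -213.3, 63.8]
tool_rot: [3.141, -0.001, -0.0]
force: [0.3, -0.5, -1.0]
grip_width: 85.2
grip_force: 0.0
```

send_rows(rows=[[[0,0,0.02,0],[0,0,0.04,0],[0,0,0.055,0],[0,0,0.055,0],[0,0,0.055,0]]])

```text
time: 15.25
position: [450.2, -213.3, 54.8]
tool_rot: [3.142, -0.0, -0.001]
force: [0.4, 0.3, -0.4]
grip_width: 85.5
grip_force: 0.0
```

send_rows(rows=[[[0,0,0,0],[0,0,0,0],[0,0,0,0],[0,0,0,0],[0,0,0,0],[0,0,0,0],[0,0,0,0],[0,0,0,0]]], hand=1, squeeze=30)

```text
time: 16.05
position: [450.3, -213.6, 54.9]
tool_rot: [3.141, -0.0, -0.001]
force: [-0.6, -1.8, 3.3]
grip_width: 22.7
grip_force: 28.6
```

send_rows(rows=[[[0,0,-0.03,0],[0,0,-0.08,0],[0,0,-0.14,0],[0,0,-0.2,0],[0,0,-0.2,0],[0,0,-0.2,0],[0,0,-0.2,0]]], squeeze=40)

```text
time: 16.75
position: [450.0, -213.2, 84.6]
tool_rot: [-3.141, 0.0, -0.001]
force: [0.5, -0.5, -0.3]
grip_width: 21.7
grip_force: 38.0
```

Run:
```python
from h import *
c=snap('wrist'); s=st(); d=snap('side')
p=s['position']
for z in(-55,47): print(z,proj(c,p+np.array([0,0,z])),proj(d,p+np.array([0,0,z])))
u,v=proj(d,p-[0,0,40]).astype(int)
a=c['image'][130:340,180:380]; b=d['image'][v-50:v+50,u-48:u+47]
cv2.imwrite('pics/p9.png',np.hstack([cv2.resize(a,(400,420)),cv2.resize(b,(400,420),interpolation=cv2.INTER_CUBIC)])[:,:,::-1]); print(u,v)
```

```text
t 16.8 pos [ 449.9 -213.2   84.5] yaw -0.001 F [0.2 0.6 0.6] w 21.7 gf 38.0
-55 [279.4679343  219.52569747] [416.32941875 219.07947343]
47 [280.43890194 300.52684621] [430.52328659 197.3644372 ]
418 216
```

View pics/p9.png

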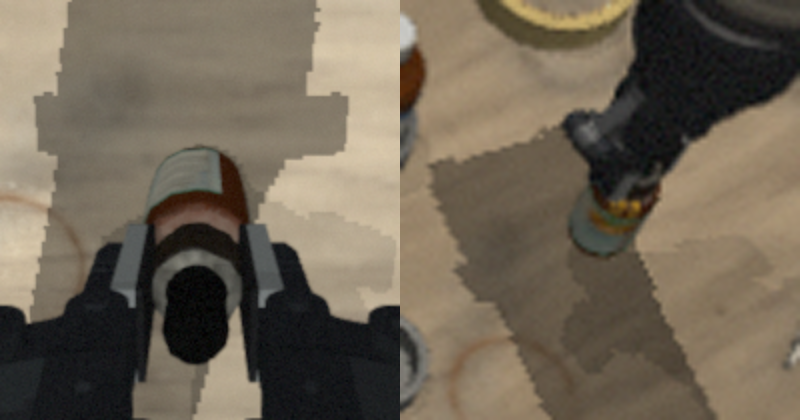

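The dropper hangs upright in the grip, held at collar height: bulb tip about (277,295) in wrist, underside at (417,225) in side. Carrying it over the narrow cup.

send_rows(rows=[[[0,0,-0.12,0],[0,0,-0.24,0],[0.01,-0.2,-0.24,0],[0.02,-0.4,-0.24,0],[0.02,-0.6,-0.24,0],[0.02,-0.8,-0.24,0],[0.02,-0.95,-0.24,0],[0.02,-0.95,-0.24,0],[0.02,-0.95,-0.24,0],[0.02,-0.95,-0.24,0]]])

```text
time: 17.85
position: [453.1, -71.8, 120.6]
tool_rot: [3.141, 0.0, -0.002]
force: [0.4, -0.3, -0.3]
grip_width: 22.0
grip_force: 38.1
```

Run:
```python
from h import *
c=snap('wrist'); s=st()
p=s['position']
for z in(-55,47): print(z,proj(c,p+np.array([0,0,z])))
print('ds',proj(c,(453,-70,24)),proj(c,(453,-99,24)))
a=c['image'][110:320,180:380]
cv2.imwrite('pics/p10.png',cv2.resize(a,(570,600))[:,:,::-1])
import pickle; pickle.dump(c,open('w10.pkl','wb'))
```

```text
t 17.9 pos [453.2 -71.9 120.6] yaw -0.002 F [0.5 0.2 0.1] w 21.8 gf 38.1
-55 [279.61430906 219.48733908]
47 [280.8332406  300.59684503]
ds [277.19303575 204.30970663] [310.13590657 204.26415938]
```

View pics/p10.png

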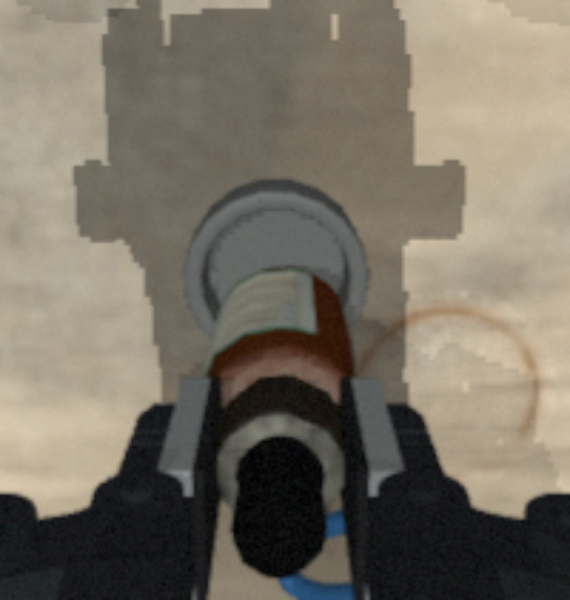

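The narrow cup ring is centred at about (277.4,209), i.e. near (450,-70), and the dropper hangs straight, its underside edge at (279,204). Lowering it.

send_rows(rows=[[[-0.018,-0.009,0,0],[-0.018,-0.009,0.1,0],[-0.018,-0.009,0.2,0],[-0.018,-0.009,0.28,0],[-0.018,-0.009,0.34,0],[-0.018,-0.009,0.38,0],[-0.018,-0.009,0.395,0],[-0.018,-0.009,0.395,0],[-0.018,-0.009,0.395,0]]])

```text
time: 18.8
position: [450.9, -69.4, 61.8]
tool_rot: [3.142, -0.001, -0.001]
force: [0.6, 0.4, -1.1]
grip_width: 21.8
grip_force: 38.1
```

send_rows(rows=[[[0,0,0.005,0],[0,0,0.01,0],[0,0,0.01,0]]])

```text
time: 19.1
position: [450.6, -69.4, 60.1]
tool_rot: [3.142, -0.0, -0.001]
force: [-0.3, -0.5, -0.6]
grip_width: 22.1
grip_force: 38.1
```

send_rows(rows=[[[0,0,0.007,0],[0,0,0.01,0],[0,0,0.01,0]]])

```text
time: 19.4
position: [451.6, -69.6, 59.8]
tool_rot: [3.141, -0.002, -0.001]
force: [-2.9, 0.3, 15.2]
grip_width: 22.0
grip_force: 40.5
```

send_rows(rows=[[[0,0,0,0],[0,0,0,0],[0,0,0,0],[0,0,0,0],[0,0,0,0],[0,0,0,0],[0,0,-0.2,0],[0,0,-0.5,0],[0,0,-0.8,0],[0,0,-1,0],[0,0,-1,0],[0,0,-1,0]]], hand=-1)

```text
time: 20.6
position: [450.7, -69.5, 208.8]
tool_rot: [3.141, -0.001, -0.001]
force: [-0.2, -0.7, -0.1]
grip_width: 85.6
grip_force: 0.0
```

Run:
```python
from h import *
import pickle
c=snap('wrist'); s=st(); pickle.dump(c,open('w11.pkl','wb'))
im=c['image'].astype(int)
x,y=proj(c,(450.5,-70,107)).round().astype(int); print(proj(c,(450.5,-70,107)),proj(c,(450.5,-70,100)))
sub=im[y-50:y+50,x-40:x+40]
for T in(35,42):
  m=(sub.max(2)<T).astype(np.uint8)
  n,l,q,ce=cv2.connectedComponentsWithStats(m)
  for i in range(1,n):
    if q[i,4]>60: print('dark',q[i]+np.array([x-40,y-50,0,0,0]),ce[i]+[x-40,y-50])
# dish & marker
print('dish pred',proj(c,(566,148,14)),'tray',proj(c,(454.5,176,7)))
mv(566,148,200,0)
```

```text
t 20.65 pos [449.9 -69.5 207.8] yaw -0.001 F [ 0.2 -0.4  0.4] w 85.4 gf 0.0
[279.75721144 202.96037505] [279.71643494 200.91794764]
dark [272 192  15  19 221] [278.78280543 200.98642534]
dark [268 184  22  10  61] [278.44262295 187.45901639]
dark [272 192  15  19 233] [278.78969957 200.97854077]
dish pred [82.81576473 80.17097269] tray [ 80.11994301 178.16217179]
t 20.65 pos [449.9 -69.5 207.8] yaw -0.001 F [ 0.2 -0.4  0.4] w 85.4 gf 0.0
units [ 0.773 -1.45   0.052 -0.   ]
```

The dropper stands upright in its cup, bulb centroid (278.8,201) against a predicted (279.7,201). Dish next.

send_rows(rows=[[[0.12,-0.24,0,0],[0.25,-0.48,0,0],[0.38,-0.72,0,0],[0.38,-0.72,0,0],[0.38,-0.72,0,0]]])

```text
time: 21.15
position: [506.6, 39.2, 206.6]
tool_rot: [3.142, 0.004, 0.002]
force: [-0.4, -0.4, 0.1]
grip_width: 85.6
grip_force: 0.0
```

send_rows(rows=[[[0.12,-0.24,0,0],[0.25,-0.48,0,0],[0.38,-0.72,0.2,0],[0.38,-0.72,0.5,0],[0.38,-0.72,0.5,0],[0.38,-0.72,0.5,0]]])

```text
time: 21.75
position: [563.6, 144.3, 132.5]
tool_rot: [3.14, 0.004, -0.002]
force: [0.8, -0.5, 0.6]
grip_width: 85.6
grip_force: 0.0
```

Run:
```python
from h import *
import pickle
c=snap('wrist'); s=st(); pickle.dump(c,open('w12.pkl','wb'))
im=c['image'].astype(int)
print(proj(c,(566.5,148,14)))
m=((im.min(2)>180)).astype(np.uint8)
n,l,q,ce=cv2.connectedComponentsWithStats(m)
for i in range(1,n):
    if q[i,4]>500: 
        print(q[i],ce[i]); cn,_=cv2.findContours((l==i).astype(np.uint8),0,1); print(cv2.minEnclosingCircle(max(cn,key=len)), onz(c,*ce[i],13).round(1))
g=cv2.medianBlur(cv2.cvtColor(c['image'],cv2.COLOR_RGB2GRAY),5)
h=cv2.HoughCircles(g,cv2.HOUGH_GRADIENT,1.0,25,param1=80,param2=25,minRadius=25,maxRadius=65)
if h is not None:
  for k in h[0]: print('circ',k.round(1),onz(c,k[0],k[1],7).round(1),onz(c,k[0]+k[2],k[1],7).round(1))
```

```text
t 21.8 pos [564.8 144.7 134.1] yaw -0.003 F [-0.3  0.1 -0.2] w 85.3 gf 0.0
[275.0545284  194.52230447]
[ 238  161   69   67 3589] [271.71858456 193.97938144]
((271.7241516113281, 194.65516662597656), 34.315887451171875) [566.8 151.2  13. ]
circ [272.5 194.5  34.3] [564.8 150.6   7. ] [564.7 117.1   7. ]
circ [244.5 291.5  37.2] [456.9 181.6   7. ] [456.8 141.4   7. ]
circ [458.5 201.5  36.3] [557.3 -33.2   7. ] [557.2 -69.9   7. ]
circ [302.5  60.5  42.1] [684.  123.8   7. ] [684.   87.4   7. ]
```

send_rows(rows=[[[0.013,-0.04,0.15,0],[0.013,-0.04,0.35,0],[0.013,-0.04,0.5,0],[0.013,-0.04,0.6,0],[0.013,-0.04,0.63,0],[0.013,-0.04,0.63,0],[0.013,-0.04,0.63,0]]])

```text
time: 22.5
position: [567.7, 152.6, 40.5]
tool_rot: [-3.141, -0.002, -0.001]
force: [0.6, 0.4, -0.3]
grip_width: 85.4
grip_force: 0.0
```

send_rows(rows=[[[0,0,0.03,0],[0,0,0.06,0],[0,0,0.08,0],[0,0,0.08,0]]])

```text
time: 22.9
position: [566.3, 152.4, 26.5]
tool_rot: [3.141, 0.001, -0.001]
force: [0.7, -0.2, 0.2]
grip_width: 85.2
grip_force: 0.0
```

Run:
```python
from h import *
c=snap('wrist'); s=st(); d=snap('side')
p=s['position']; print(proj(c,(566.8,150.5,14)),proj(c,p-[0,0,25]))
u,v=proj(d,p-[0,0,20]).astype(int)
a=c['image'][130:340,140:420]; b=d['image'][v-50:v+50,u-48:u+47]
cv2.imwrite('pics/p13.png',np.hstack([cv2.resize(a,(400,300)),cv2.resize(b,(300,300),interpolation=cv2.INTER_CUBIC)])[:,:,::-1])
```

```text
t 22.95 pos [566.4 152.5  26.7] yaw -0.001 F [-0.4  0.1  0.1] w 85.3 gf 0.0
[282.89972009 241.56952011] [279.52148215 234.51369433]
```

View pics/p13.png

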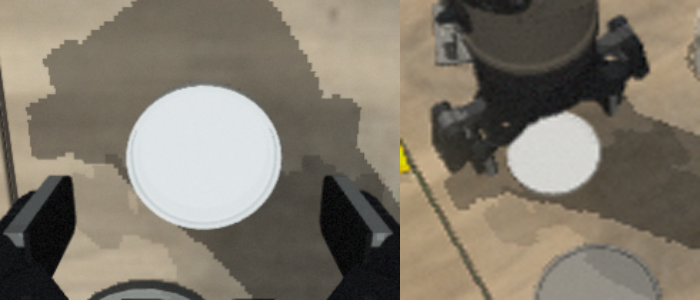

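The dish is centred between the fingers (wrist (283,240), as predicted). The finger tips look higher than assumed, so I'll work out the open tip height from its fixed pixel (192,254).

Run:
```python
from h import *
c=snap('wrist'); p=st()['position']
for w in(85,66,44,22):
  for z in(-25,-18,-12,-6,0): print(w,z,proj(c,p+[11,w/2,z]).round(),end=' ')
  print()
```

```text
t 23.05 pos [566.7 152.6  27. ] yaw -0.0 F [-0.2 -0.3  0.5] w 85.1 gf 0.0
85 -25 [213. 218.] 85 -18 [210. 222.] 85 -12 [208. 225.] 85 -6 [205. 229.] 85 0 [203. 233.] 
66 -25 [228. 218.] 66 -18 [226. 222.] 66 -12 [224. 225.] 66 -6 [222. 229.] 66 0 [220. 233.] 
44 -25 [245. 218.] 44 -18 [244. 222.] 44 -12 [243. 225.] 44 -6 [241. 229.] 44 0 [240. 233.] 
22 -25 [262. 218.] 22 -18 [262. 222.] 22 -12 [261. 225.] 22 -6 [261. 229.] 22 0 [260. 233.]
```

send_rows(rows=[[[0,0,0.02,0],[0,0,0.04,0],[0,0,0.04,0]]])

```text
time: 23.35
position: [566.3, 152.4, 20.5]
tool_rot: [3.141, 0.001, -0.001]
force: [0.2, -0.5, -0.3]
grip_width: 85.1
grip_force: 0.0
```

send_rows(rows=[[[0,0,0.015,0],[0,0,0.025,0],[0,0,0.025,0]]])

```text
time: 23.65
position: [566.5, 152.4, 17.0]
tool_rot: [3.141, 0.0, -0.001]
force: [0.5, 0.2, -0.6]
grip_width: 85.8
grip_force: 0.0
```

send_rows(rows=[[[0,0,0.015,0],[0,0,0.025,0],[0,0,0.025,0]]])

```text
time: 23.95
position: [566.5, 152.4, 13.2]
tool_rot: [3.141, 0.0, -0.001]
force: [0.2, 0.5, -0.0]
grip_width: 85.3
grip_force: 0.0
```

send_rows(rows=[[[0,0,0.01,0],[0,0,0.02,0],[0,0,0.02,0]]])

```text
time: 24.25
position: [566.5, 152.4, 10.3]
tool_rot: [3.141, 0.0, -0.001]
force: [0.0, 0.9, -0.1]
grip_width: 85.5
grip_force: 0.0
```

send_rows(rows=[[[0,0,0.01,0],[0,0,0.02,0],[0,0,0.02,0]]])

```text
time: 24.55
position: [566.5, 152.4, 7.2]
tool_rot: [3.141, 0.0, -0.001]
force: [-0.0, -1.2, -0.5]
grip_width: 85.6
grip_force: 0.0
```

send_rows(rows=[[[0,0,0.01,0],[0,0,0.02,0],[0,0,0.02,0]]])

```text
time: 24.85
position: [566.5, 152.4, 4.3]
tool_rot: [3.141, 0.0, -0.001]
force: [-0.1, 0.9, 0.3]
grip_width: 85.3
grip_force: 0.0
```

The picture geometry puts the open tips about 18 mm above the reported TCP (x offset 12 mm, which fits the pad half-width), and it explains the high grips so far. I'll go on down in small steps, watching the force.

send_rows(rows=[[[0,0,0.02,0],[0,0,0.04,0],[0,0,0.04,0]]])

```text
time: 25.15
position: [566.3, 152.4, -2.1]
tool_rot: [3.141, 0.001, -0.001]
force: [-0.2, 0.3, 0.8]
grip_width: 85.8
grip_force: 0.0
```

send_rows(rows=[[[0,0,0.015,0],[0,0,0.03,0],[0,0,0.03,0]]])

```text
time: 25.45
position: [566.4, 152.4, -6.4]
tool_rot: [3.141, 0.001, -0.001]
force: [-0.3, 0.2, -0.3]
grip_width: 85.2
grip_force: 0.0
```

send_rows(rows=[[[0,0,0,0],[0,0,0,0],[0,0,0,0],[0,0,0,0],[0,0,0,0]]], hand=1, squeeze=25)

```text
time: 25.95
position: [566.7, 152.4, -5.4]
tool_rot: [3.141, -0.0, -0.001]
force: [-2.4, -0.6, 6.2]
grip_width: 62.3
grip_force: 26.4
```

Width 62 mm and 6 N up suggests only the top edge is held. I'll reopen, go 4 mm lower and grip again.

send_rows(rows=[[[0,0,0,0],[0,0,0,0],[0,0,0,0],[0,0,0.015,0],[0,0,0.03,0],[0,0,0.03,0]]], hand=-1)

```text
time: 26.55
position: [566.3, 152.4, -11.0]
tool_rot: [3.141, 0.001, -0.001]
force: [-0.4, -0.3, 0.5]
grip_width: 85.5
grip_force: 0.0
```

send_rows(rows=[[[0,0,0,0],[0,0,0,0],[0,0,0,0],[0,0,0,0],[0,0,0,0]]], hand=1)

```text
time: 27.05
position: [566.7, 152.6, -10.1]
tool_rot: [3.142, -0.0, -0.001]
force: [-3.2, -0.2, 5.7]
grip_width: 63.6
grip_force: 27.0
```

send_rows(rows=[[[0,0,-0.05,0],[0,0,-0.12,0],[0,0,-0.2,0],[0,0,-0.2,0],[0,0,-0.2,0]]], squeeze=30)

```text
time: 27.55
position: [567.1, 152.6, 20.2]
tool_rot: [-3.141, -0.001, -0.001]
force: [0.8, 0.6, -0.8]
grip_width: 63.3
grip_force: 32.9
```

```bash
cat >> h.py <<'E'
def dish():
    c=snap('wrist'); s=st(); p=s['position']; im=c['image'].astype(int)
    m=((im.min(2)>165)).astype(np.uint8)
    n,l,q,ce=cv2.connectedComponentsWithStats(m)
    for i in range(1,n):
        if q[i,4]>2000:
            cn,_=cv2.findContours((l==i).astype(np.uint8),0,1); e=cv2.fitEllipse(max(cn,key=len)); print(q[i],'ell',np.round(e[0],1),np.round(e[1],1),round(e[2]))
    return c,p
E
python3 - <<'E'
from h import *
c,p=dish()
for z in(14,44): print(z,proj(c,(566.8,150.5,z)),proj(c,(566.8,183.5,z)))
E
```

```text
t 27.6 pos [566.7 152.4  19.7] yaw -0.001 F [0.3 0.9 0.2] w 63.2 gf 32.9
[  213   209   131   121 12720] ell [278.2 268.8] [120.9 131.9] 88
14 [283.32434669 247.25481259] [226.75758671 247.22411568]
44 [284.33653732 272.89942694] [216.28125535 272.82707505]
```

The dish is held flat and has risen (ellipse half-width 66 px against 68 predicted). Next I move beside the tray to measure it.

send_rows(rows=[[[0,0,-0.2,0],[-0.1,0.05,-0.4,0],[-0.3,0.15,-0.6,0],[-0.5,0.28,-0.6,0],[-0.65,0.28,-0.6,0],[-0.75,0.28,-0.6,0],[-0.75,0.28,-0.6,0],[-0.75,0.28,-0.6,0]]])

```text
time: 28.4
position: [454.7, 110.7, 109.5]
tool_rot: [-3.141, -0.0, -0.0]
force: [0.6, -0.4, -0.1]
grip_width: 63.3
grip_force: 33.3
```

Run:
```python
from h import *
c,p=dish(); import pickle; pickle.dump(c,open('w14.pkl','wb'))
print('tray pred',proj(c,(455.5,179.5,7)),proj(c,(455.5,223.5,7)),proj(c,(499.5,179.5,7)))
g=cv2.medianBlur(cv2.cvtColor(c['image'],cv2.COLOR_RGB2GRAY),5)
h=cv2.HoughCircles(g[100:320,60:330],cv2.HOUGH_GRADIENT,1.0,15,param1=60,param2=20,minRadius=40,maxRadius=62)
if h is not None:
  for k in h[0][:5]: print('circ',k[0]+60,k[1]+100,k[2],onz(c,k[0]+60,k[1]+100,7).round(1))
```

```text
t 28.45 pos [455.1 110.8 109.5] yaw -0.001 F [ 0.6  0.7 -0.9] w 63.4 gf 33.3
[  213   209   131   121 12767] ell [278.4 269. ] [121.4 132.2] 94
tray pred [202.80838787 201.58413568] [154.23126781 201.58069537] [199.20686746 152.19757531]
circ 278.5 264.5 61.4 [392.9 111.3   7. ]
circ 200.5 200.5 45.5 [456.5 181.5   7. ]
circ 263.5 264.5 51.5 [392.9 125.7   7. ]
```

The tray is measured at about (456.5,181), agreeing with earlier views. Lowering the dish in.

send_rows(rows=[[[0,-0.15,0,0],[0,-0.3,0,0],[0,-0.46,0,0],[0,-0.46,0.1,0],[0,-0.46,0.3,0],[0,-0.46,0.5,0],[0,-0.46,0.65,0],[0,-0.46,0.7,0],[0,-0.46,0.7,0],[0,-0.46,0.7,0]]])

```text
time: 29.45
position: [455.1, 180.1, 5.1]
tool_rot: [-3.141, -0.001, -0.001]
force: [0.0, 0.4, -0.1]
grip_width: 63.1
grip_force: 33.3
```

send_rows(rows=[[[0,0,0.015,0],[0,0,0.03,0],[0,0,0.045,0],[0,0,0.055,0],[0,0,0.055,0]]])

```text
time: 29.95
position: [454.1, 179.5, -3.9]
tool_rot: [3.141, 0.0, -0.001]
force: [-0.5, 0.4, -0.5]
grip_width: 62.9
grip_force: 33.3
```

send_rows(rows=[[[0.01,0,0.007,0],[0.01,0,0.014,0],[0.01,0,0.014,0]]])

```text
time: 30.25
position: [455.8, 179.6, -5.9]
tool_rot: [-3.142, -0.0, -0.001]
force: [0.1, -0.4, 0.4]
grip_width: 62.9
grip_force: 33.3
```

send_rows(rows=[[[0,0,0,0],[0,0,0,0],[0,0,0,0],[0,0,0,0],[0,0,0,0],[0,0,-0.1,0],[0,0,-0.4,0],[0,0,-0.7,0],[0,0,-1,0],[0,0,-1,0],[0,0,-1,0]]], hand=-1)

```text
time: 31.35
position: [456.3, 179.6, 145.2]
tool_rot: [-3.141, -0.003, -0.001]
force: [-0.5, -0.2, -0.7]
grip_width: 85.2
grip_force: 0.0
```

Run:
```python
from h import *
c,p=dish(); import pickle; pickle.dump(c,open('w15.pkl','wb'))
print('pred',proj(c,(456.5,181,18)),proj(c,(456.5,214,18)))
g=cv2.medianBlur(cv2.cvtColor(c['image'],cv2.COLOR_RGB2GRAY),3)
h=cv2.HoughCircles(g[80:320,180:380],cv2.HOUGH_GRADIENT,1.0,3,param1=60,param2=18,minRadius=30,maxRadius=60)
if h is not None:
  for k in h[0][:5]: print('circ',k[0]+180,k[1]+80,k[2],onz(c,k[0]+180,k[1]+80,7).round(1),onz(c,k[0]+180,k[1]+80,18).round(1))
```

```text
t 31.4 pos [455.3 179.2 143.9] yaw -0.001 F [-0.  -0.1 -0. ] w 85.4 gf 0.0
[ 245  164   67   65 3420] ell [278.1 196.2] [63.9 66.3] 80
pred [277.86133413 195.82073249] [244.24293699 195.83112645]
circ 278.5 196.5 33.0 [453.  180.4   7. ] [455.8 180.4  18. ]
circ 277.5 199.5 35.9 [449.9 181.4   7. ] [452.8 181.4  18. ]
circ 282.5 193.5 41.9 [456.2 176.3   7. ] [458.8 176.5  18. ]
circ 277.5 190.5 38.0 [459.3 181.4   7. ] [461.9 181.3  18. ]
circ 281.5 196.5 40.3 [453.  177.3   7. ] [455.8 177.4  18. ]
```

The dish is in the tray at about (456,181), within a few mm of centre. Next I move the camera above the rest to measure it.

send_rows(rows=[[[0,0,-0.2,0],[0.25,0.1,-0.37,0],[0.5,0.2,-0.37,0],[0.75,0.3,-0.37,0],[1,0.34,-0.37,0],[1,0.34,-0.37,0],[1,0.34,-0.37,0],[1,0.34,-0.37,0]]])

```text
time: 32.2
position: [603.9, 129.1, 198.2]
tool_rot: [3.141, 0.003, 0.001]
force: [0.0, -0.2, -0.7]
grip_width: 85.4
grip_force: 0.0
```

Run:
```python
from h import *
c=snap('wrist'); st(); import pickle; pickle.dump(c,open('w16.pkl','wb'))
im=cv2.GaussianBlur(c['image'],(3,3),0).astype(int)
u,v=proj(c,(681,129,6)); print(u,v,proj(c,(721,129,6)))
sat=im.max(2)-im.min(2)
m=((sat<14)&(im.mean(2)>50)&(im.mean(2)<190)).astype(np.uint8); m[230:]=0
m=cv2.morphologyEx(m,cv2.MORPH_CLOSE,np.ones((7,7),np.uint8))
n,l,q,ce=cv2.connectedComponentsWithStats(m)
for i in range(1,n):
    if q[i,4]>300:
        cn,_=cv2.findContours((l==i).astype(np.uint8),0,1); r=cv2.minAreaRect(max(cn,key=len))
        print(q[i],ce[i].round(1),'rect',np.round(r[0],1),np.round(r[1],1),round(r[2],1))
        if abs(ce[i][0]-u)<40:
            b=cv2.boxPoints(r); print([onz(c,*k,6).round(0)[:2].tolist() for k in b],onz(c,*r[0],6).round(1))
# sample colours at centre
print(im[int(v)-2:int(v)+3:2,int(u)-20:int(u)+21:10].tolist())
```

```text
t 32.25 pos [604.  129.2 198.7] yaw 0.001 F [-0.4 -0.1  0.1] w 85.2 gf 0.0
279.23419266473 114.32950773828134 [279.32447096  75.92432838]
[ 227   74   98   82 4517] [274.6 113.9] rect [275. 114.] [90.  56.1] 21.0
[[670.0, 193.0], [725.0, 168.0], [692.0, 76.0], [634.0, 97.0]] [681.3 133.7   6. ]
[   0  123   45  107 2445] [ 14.5 193.2] rect [ 22. 176.] [ 44. 106.] 0.0
[ 466  174   74   56 1523] [497.  201.9] rect [498.5 201.5] [56.3 69.3] 36.3
[ 362  189   51   41 1464] [384.6 210.5] rect [387. 209.] [40. 50.] 90.0
[278 208  76  22 691] [309.3 223.9] rect [315.5 218.5] [75. 21.] 0.0
[[544.0, 130.0], [571.0, 130.0], [571.0, 38.0], [544.0, 36.0]] [557.7  83.8   6. ]
[[[93, 94, 93], [92, 93, 92], [92, 94, 92], [91, 93, 92], [91, 94, 92]], [[90, 91, 90], [92, 93, 92], [91, 94, 90], [90, 93, 91], [91, 93, 92]], [[91, 93, 91], [90, 93, 91], [89, 93, 91], [91, 93, 92], [91, 94, 91]]]
```

The rest measures 99 x 58 mm, centred at about (681,133), its long axis turned -0.36 rad, matching the given size. Moving over the marker with the gripper turned across it.

send_rows(rows=[[[0.05,0.15,0,-0.09],[0.1,0.3,0,-0.18],[0.14,0.45,0,-0.27],[0.18,0.6,0,-0.36],[0.2,0.75,0,-0.45],[0.23,0.83,0,-0.5],[0.23,0.83,0,-0.5],[0.23,0.83,0,-0.5]]])

```text
time: 33.05
position: [639.3, 5.1, 199.7]
tool_rot: [-3.141, -0.0, 0.783]
force: [-0.5, 0.5, -0.4]
grip_width: 85.5
grip_force: 0.0
```

send_rows(rows=[[[-0.07,0.13,0,-0.09],[-0.14,0.26,0,-0.18],[-0.21,0.39,0,-0.27],[-0.28,0.52,0,-0.36],[-0.36,0.65,0,-0.45],[-0.42,0.75,0,-0.53],[-0.42,0.75,0,-0.53],[-0.42,0.75,0,-0.53]]])

```text
time: 33.85
position: [674.7, -118.0, 199.7]
tool_rot: [-3.141, -0.001, 1.615]
force: [-0.7, 0.7, 0.5]
grip_width: 85.1
grip_force: 0.0
```

Run:
```python
from h import *
c=snap('wrist'); s=st(); print(s['joints'].round(2)); import pickle; pickle.dump(c,open('w17.pkl','wb'))
im=c['image'].astype(int)
print(proj(c,(669.5,-52.7,8)),proj(c,(677,-187,8)),proj(c,(673,-120,8)))
red=((im[...,0]-im[...,1]>60)&(im[...,0]-im[...,2]>60)); wh=(im.min(2)>170)
wh=wh&((im.max(2)-im.min(2))<30)
for nm,k in(('red',red),('white',wh)):
  n,l,q,ce=cv2.connectedComponentsWithStats(k.astype(np.uint8))
  for i in range(1,n):
    if q[i,4]>150:
        cn,_=cv2.findContours((l==i).astype(np.uint8),0,1); r=cv2.minAreaRect(max(cn,key=len))
        print(nm,q[i],'rect',np.round(r[0],1),np.round(r[1],1),round(r[2],1),[onz(c,*k,8.5).round(0)[:2].tolist() for k in cv2.boxPoints(r)])
t=snap('top'); pickle.dump(t,open('t17.pkl','wb'))
im=t['image'].astype(int); sat=im.max(2)-im.min(2)
m=((sat<16)&(im.mean(2)>50)&(im.mean(2)<190)).astype(np.uint8)
n,l,q,ce=cv2.connectedComponentsWithStats(m)
for i in range(1,n):
    if q[i,4]>200 and 210<ce[i][0]<300 and 150<ce[i][1]<300:
        cn,_=cv2.findContours((l==i).astype(np.uint8),0,1); r=cv2.minAreaRect(max(cn,key=len))
        print('top',ce[i].round(1),np.round(r[0],1),np.round(r[1],1),round(r[2],1),onz(t,*r[0],10).round(1))
```

```text
t 33.9 pos [ 674.8 -117.3  199.8] yaw 1.616 F [ 0.  -0.2 -0.3] w 85.7 gf 0.0
[ 0.52  0.6  -0.67  1.52  0.39  1.16 -0.17]
[276.01477497 127.10353306] [277.44603356 237.52644574] [276.55290983 185.31104185]
red [270 127  13  41 451] rect [275.7 147. ] [40.4 11.6] 86.8 [[661.0, -53.0], [674.0, -52.0], [679.0, -97.0], [666.0, -99.0]]
white [ 479    0   75   79 2951] rect [512.2  38. ] [81.5 69.7] 72.9 [[862.0, 75.0], [928.0, 98.0], [974.0, 27.0], [905.0, 1.0]]
white [ 391  161  110  144 9801] rect [442.5 229.6] [108.5 143.2] 3.2 [[825.0, -268.0], [806.0, -78.0], [936.0, -79.0], [975.0, -272.0]]
white [273 221  10  19 154] rect [277.5 230. ] [18.  9.] 90.0 [[671.0, -165.0], [682.0, -165.0], [683.0, -189.0], [671.0, -189.0]]
white [445 367  21  19 270] rect [455. 376.] [18. 20.] 90.0 [[932.0, -381.0], [962.0, -380.0], [970.0, -414.0], [939.0, -414.0]]
white [  71  384   63   36 1704] rect [102.  401.5] [35. 62.] 90.0 [[376.0, -439.0], [471.0, -433.0], [463.0, -504.0], [364.0, -511.0]]
top [252.1 181.3] [252.2 181.2] [40.3 22.7] 21.4 [679.8 130.7  10. ]
top [236.7 273.1] [235.6 272.2] [34.  34.9] 63.4 [452. 176.  10.]
```

The marker spans (667.5,-52.5) to (677,-189), 137 mm long as expected. The wide cup is close by, so I half-close the hand before descending.

send_rows(rows=[[[-0.02,-0.016,0,-0.016],[-0.02,-0.016,0.2,-0.016],[-0.02,-0.016,0.4,-0.016],[-0.02,-0.016,0.6,-0.016],[-0.02,-0.016,0.8,-0.016],[-0.02,-0.016,0.9,-0.016],[-0.02,-0.016,0.9,-0.016],[-0.02,-0.016,0.9,-0.016]]], hand=0, squeeze=25)

```text
time: 34.75
position: [673.4, -122.8, 65.8]
tool_rot: [3.14, 0.0, 1.643]
force: [0.7, -0.7, -0.1]
grip_width: 42.6
grip_force: 0.0
```

Run:
```python
from h import *
c=snap('wrist'); s=st(); p=s['position']
im=c['image'].astype(int)
print(proj(c,(667.5,-52.5,17)),proj(c,(672.5,-120.5,17)),proj(c,p-[0,0,p[2]-17]))
red=((im[...,0]-im[...,1]>60)&(im[...,0]-im[...,2]>60)).astype(np.uint8)
n,l,q,ce=cv2.connectedComponentsWithStats(red)
for i in range(1,n):
    if q[i,4]>150:
        cn,_=cv2.findContours((l==i).astype(np.uint8),0,1); r=cv2.minAreaRect(max(cn,key=len))
        print(q[i],[onz(c,*k,9).round(1)[:2].tolist() for k in cv2.boxPoints(r)])
mv(672.5,-120.5,-3,1.641)
```

```text
t 34.8 pos [ 673.9 -122.9   66.5] yaw 1.643 F [ 0.7 -0.  -0.1] w 42.4 gf 0.0
[276.58780734 122.70753043] [276.80276358 220.82294011] [278.52881069 224.1205598 ]
[ 268  123   22   68 1303] [[661.6, -53.2], [676.0, -52.1], [679.8, -99.0], [664.6, -100.1]]
t 34.8 pos [ 673.9 -122.9   66.5] yaw 1.643 F [ 0.7 -0.  -0.1] w 42.4 gf 0.0
units [ 0.017 -0.008  0.463  0.001]
```

send_rows(rows=[[[0.017,-0.003,0.1,0],[0.017,-0.003,0.2,0],[0.017,-0.003,0.3,0],[0.017,-0.003,0.4,0],[0.017,-0.003,0.45,0],[0.017,-0.003,0.46,0],[0.017,-0.003,0.46,0]]])

```text
time: 35.5
position: [672.1, -120.6, -4.6]
tool_rot: [-3.141, -0.0, 1.642]
force: [-0.0, 0.2, -0.2]
grip_width: 42.8
grip_force: 0.0
```

send_rows(rows=[[[0,0,0,0],[0,0,0,0],[0,0,0,0],[0,0,0,0],[0,0,0,0],[0,0,0,0]]], hand=1)

```text
time: 36.1
position: [672.8, -120.8, -3.5]
tool_rot: [3.14, 0.0, 1.642]
force: [-0.4, 0.5, 5.8]
grip_width: 14.6
grip_force: 24.9
```

Marker gripped (14.6 mm). Lifting and carrying to the rest.

send_rows(rows=[[[0,0,-0.1,0],[0,0,-0.3,0],[0,0,-0.5,0],[0,0,-0.7,0],[0.2,0.02,-0.7,0.05],[0.4,0.04,-0.7,0.1],[0.6,0.07,-0.7,0.15],[0.8,0.09,-0.7,0.15],[0.85,0.09,-0.7,0.15],[0.85,0.09,-0.7,0.15],[0.85,0.09,-0.7,0.15]]], squeeze=35)

```text
time: 37.2
position: [676.4, 5.7, 100.7]
tool_rot: [-3.142, 0.001, 1.406]
force: [0.4, 0.3, 0.4]
grip_width: 13.8
grip_force: 34.5
```

```bash
cat >> h.py <<'E'
def rednow():
    c=snap('wrist'); s=st(); im=c['image'].astype(int)
    red=((im[...,0]-im[...,1]>60)&(im[...,0]-im[...,2]>60)).astype(np.uint8)
    n,l,q,ce=cv2.connectedComponentsWithStats(red)
    for i in range(1,n):
        if q[i,4]>300:
            cn,_=cv2.findContours((l==i).astype(np.uint8),0,1); r=cv2.minAreaRect(max(cn,key=len))
            print('red',q[i],np.round(r[1],1),[onz(c,*k,s['position'][2]+12).round(1)[:2].tolist() for k in cv2.boxPoints(r)])
    return c
E
python3 - <<'E'
from h import *
rednow(); mv(681,133,100,1.20)
E
```

```text
t 37.25 pos [676.5   5.  100.6] yaw 1.405 F [ 0.6 -0.9  0. ] w 13.7 gf 34.5
red [ 263  128   31  100 2816] [99. 30.] [[680.6, 74.3], [694.2, 72.1], [687.0, 24.2], [672.0, 26.7]]
t 37.25 pos [676.5   5.  100.6] yaw 1.405 F [ 0.6 -0.9  0. ] w 13.7 gf 34.5
units [ 0.847 -0.111  0.004  0.13 ]
```

send_rows(rows=[[[0.2,-0.03,0,0.03],[0.4,-0.06,0,0.06],[0.6,-0.09,0,0.1],[0.8,-0.11,0,0.13],[0.85,-0.11,0,0.13],[0.85,-0.11,0,0.13],[0.85,-0.11,0,0.13]]])

```text
time: 37.95
position: [681.4, 132.8, 100.3]
tool_rot: [3.141, 0.002, 1.2]
force: [-0.1, -0.6, 0.0]
grip_width: 14.0
grip_force: 34.5
```

Run:
```python
from h import *
c=rednow(); import pickle; pickle.dump(c,open('w18.pkl','wb'))
im=cv2.GaussianBlur(c['image'],(3,3),0).astype(int); sat=im.max(2)-im.min(2)
m=((sat<14)&(im.mean(2)>50)&(im.mean(2)<170)).astype(np.uint8); m[265:]=0
pr=[proj(c,(681,133,6)+np.array([a*np.cos(-.37)-b*np.sin(-.37),a*np.sin(-.37)+b*np.cos(-.37),0])).round().tolist() for a,b in((27,50),(-27,50),(-27,-50),(27,-50),(0,50))]; print('pred corners',pr)
n,l,q,ce=cv2.connectedComponentsWithStats(m)
for i in range(1,n):
    if q[i,4]>200: 
        print(q[i],ce[i].round())
for v in range(130,262,12):
    r=np.where(m[v,150:420])[0]+150
    print(v,(r.min(),r.max(),len(r)) if len(r) else None, end=' | ')
```

```text
t 38.0 pos [681.4 132.5 100.3] yaw 1.2 F [ 1.  -0.   0.5] w 13.7 gf 34.5
red [ 263  129   31   99 2790] [98. 30.] [[699.2, 198.9], [712.0, 193.9], [695.3, 149.0], [681.2, 154.5]]
pred corners [[311.0, 148.0], [245.0, 148.0], [249.0, 258.0], [307.0, 258.0], [278.0, 148.0]]
[ 245  147   75  118 4119] [278. 210.]
[   0  201   81   64 1901] [ 48. 227.]
[ 445  220  115   45 3764] [497. 247.]
130 (np.int64(359), np.int64(359), 1) | 142 (np.int64(369), np.int64(378), 6) | 154 (np.int64(248), np.int64(380), 32) | 166 (np.int64(246), np.int64(390), 38) | 178 (np.int64(247), np.int64(401), 34) | 190 (np.int64(246), np.int64(419), 32) | 202 (np.int64(247), np.int64(308), 29) | 214 (np.int64(247), np.int64(308), 28) | 226 (np.int64(247), np.int64(307), 35) | 238 (np.int64(248), np.int64(306), 43) | 250 (np.int64(245), np.int64(307), 42) |
```

The rest outline (247 to 308 px wide, far edge at 147) matches the prediction within 1–2 px, and the marker is aligned over it. Lowering.

send_rows(rows=[[[0,0,0.1,0],[0,0,0.2,0],[0,0,0.3,0],[0,0,0.4,0],[0,0,0.47,0],[0,0,0.51,0],[0,0,0.53,0],[0,0,0.53,0],[0,0,0.53,0]]])

```text
time: 38.9
position: [681.4, 136.1, 21.8]
tool_rot: [3.141, -0.001, 1.203]
force: [0.1, 1.1, -0.2]
grip_width: 13.8
grip_force: 34.5
```

send_rows(rows=[[[0,0,0.004,0],[0,0,0.008,0],[0,0,0.008,0]]])

```text
time: 39.2
position: [681.1, 135.8, 20.2]
tool_rot: [3.141, -0.0, 1.203]
force: [0.2, -0.1, -0.4]
grip_width: 14.0
grip_force: 34.5
```

send_rows(rows=[[[0,0,0.004,0],[0,0,0.006,0],[0,0,0.006,0]]])

```text
time: 39.5
position: [681.2, 135.9, 19.6]
tool_rot: [3.141, -0.0, 1.203]
force: [-1.7, -0.8, 4.8]
grip_width: 14.2
grip_force: 35.1
```

send_rows(rows=[[[0,0,0,0],[0,0,0,0],[0,0,0,0],[0,0,0,0],[0,0,0,0],[0,0,-0.1,0],[0,0,-0.4,0],[0,0,-0.7,0],[0,0,-1,0],[0,0,-1,0],[0,0,-1,0],[0,0,-1,0]]], hand=-0.2)

```text
time: 40.7
position: [680.3, 135.4, 168.4]
tool_rot: [-3.141, 0.001, 1.203]
force: [-0.3, 0.0, -0.3]
grip_width: 51.2
grip_force: 0.0
```

Run:
```python
from h import *
c=snap('wrist'); st(); im=c['image'].astype(int); import pickle; pickle.dump(c,open('w19.pkl','wb'))
ctr=np.array([681,133.]);th=-.37; ax=np.array([-np.sin(th),np.cos(th)]); pe=np.array([np.cos(th),np.sin(th)])
red=((im[...,0]-im[...,1]>60)&(im[...,0]-im[...,2]>60)); wh=(im.min(2)>150)&(im.max(2)-im.min(2)<30)
for nm,k in(('red',red),('white',wh)):
  n,l,q,ce=cv2.connectedComponentsWithStats(k.astype(np.uint8))
  for i in range(1,n):
    if q[i,4]>150:
        cn,_=cv2.findContours((l==i).astype(np.uint8),0,1); r=cv2.minAreaRect(max(cn,key=len))
        B=np.array([onz(c,*k,33)[:2] for k in cv2.boxPoints(r)])-ctr
        print(nm,q[i],'(across,along):',np.c_[B@pe,B@ax].round(1).tolist())
```

```text
t 40.75 pos [680.  135.3 167.8] yaw 1.203 F [-0.1 -0.3 -0.9] w 51.5 gf 0.0
red [272 124  15  49 662] (across,along): [[-8.0, 70.8], [5.2, 70.8], [5.7, 25.1], [-8.1, 25.0]]
red [  0 198  19  36 351] (across,along): [[-299.6, -40.8], [-289.2, -2.1], [-269.9, -2.1], [-279.6, -40.7]]
white [ 354   79   63   70 2032] (across,along): [[66.0, 92.2], [88.4, 111.0], [131.0, 68.5], [108.3, 48.0]]
white [274 174  11  45 387] (across,along): [[-6.2, 23.0], [3.7, 23.1], [4.1, -22.8], [-6.2, -22.8]]
white [  45  197   60   57 2599] (across,along): [[-261.2, -41.0], [-225.5, 9.1], [-172.0, -20.8], [-205.8, -73.7]]
white [ 486  241   74  144 5791] (across,along): [[219.9, -48.2], [300.5, -48.4], [357.6, -246.0], [261.4, -243.7]]
white [220 300  34  31 802] (across,along): [[-72.5, -153.4], [-59.5, -115.3], [-25.4, -128.4], [-37.3, -167.4]]
```

The marker lies along the rest: middle about 3 mm along and 1 mm across, released. A last numeric check of dish against tray in the saved view, and the beaker.

Run:
```python
from h import *
import pickle
c=pickle.load(open('w15.pkl','rb')); im=cv2.GaussianBlur(c['image'],(3,3),0).astype(int)
sat=im.max(2)-im.min(2); u0,v0=278.1,196.2
f=[]
for a in np.arange(0,360,10):
    # outermost low-saturation pixel going out from the dish centre
    rr=np.arange(34,56,.5); uu=(u0+rr*np.cos(np.radians(a))).round().astype(int); vv=(v0+rr*np.sin(np.radians(a))).round().astype(int)
    ok=(sat[vv,uu]<14)&(im[vv,uu].mean(1)>45)
    k=np.where(ok)[0]
    if len(k): f.append((a,rr[k.max()]))
P=np.array([[u0+r*np.cos(np.radians(a)),v0+r*np.sin(np.radians(a))] for a,r in f if 38<r<50],np.float32)
print([(int(a),float(r)) for a,r in f]); e=cv2.fitEllipse(P); print(e,onz(c,*e[0],5).round(1),'dish',onz(c,278.1,196.2,18).round(1))
t0=pickle.load(open('c0.pkl','rb')); 
for n in('top','side'):
    t=snap(n); pickle.dump(t,open(n+'_end.pkl','wb'))
    u,v=proj(t,(567,-1,35)).astype(int); a=t['image'][v-12:v+13,u-12:u+13].astype(int)-t0[n]['image'][v-12:v+13,u-12:u+13]
    print(n,'beaker patch diff',np.abs(a).mean().round(1))
    im=t['image'].astype(int); am=((im[...,0]-im[...,2]>25)&(im[...,0]<130)).astype(np.uint8)
    k,l,q,ce=cv2.connectedComponentsWithStats(am)
    pb=proj(t,(576,-145,70)); print('bottle pred',pb.round(),[ (q[i].tolist(),ce[i].round().tolist()) for i in range(1,k) if q[i,4]>60 and abs(ce[i]-pb).max()<25], 'dropper pred',proj(t,(450.5,-70,35)).round(),[ (q[i].tolist(),ce[i].round().tolist()) for i in range(1,k) if q[i,4]>8 and abs(ce[i]-proj(t,(450.5,-70,35))).max()<20])
```

```text
[(0, 55.5), (10, 45.0), (20, 44.0), (30, 43.0), (40, 42.0), (50, 42.5), (60, 42.5), (70, 42.0), (80, 40.5), (90, 40.0), (100, 40.5), (110, 40.5), (120, 40.5), (130, 40.5), (140, 40.5), (150, 40.5), (160, 41.0), (170, 41.0), (180, 40.5), (190, 41.0), (200, 42.0), (210, 41.0), (220, 41.5), (230, 42.5), (240, 42.0), (250, 42.0), (260, 42.0), (270, 42.5), (280, 43.0), (290, 43.0), (300, 43.5), (310, 43.5), (320, 44.5), (330, 44.0), (340, 51.5), (350, 46.0)]
((279.88226318359375, 195.26943969726562), (83.1652603149414, 85.96319580078125), 89.46897888183594) [453.8 179.    5. ] dish [456.1 180.8  18. ]
top beaker patch diff 8.7
bottle pred [367. 218.] [([360, 209, 21, 21, 206], [368.0, 220.0])] dropper pred [336. 271.] []
side beaker patch diff 14.1
bottle pred [363. 182.] [([350, 172, 26, 23, 316], [363.0, 184.0])] dropper pred [365. 247.] [([359, 238, 17, 18, 112], [366.0, 249.0])]
```

The dish is about 3 mm from the tray centre, and the bottle and dropper appear where predicted in both fixed views. Handing in.

```bash
python3 -c "
from bench import ctrl
print(ctrl.job_done())"
```

```text
the job is handed in; nothing more can be done
None
```

I put all four things in their holders, let go of everything, and handed the job in at about 41 s. My last camera checks agreed with the placings, but the hand-in gave no verdict. I never went near the beaker, though my last check of it was inconclusive.

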